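Re-rack the primary tubes in the same order, leaving their aliquots

TASK

Four tall capped sample tubes stand in a row in one tube rack, each beside its short aliquot vial with the same cap colour. Move the four tall tubes into the empty rack in the same order: counting holes from the end with the black clip on each rack, every tube goes into the same-numbered hole that it came from, all four in one row (either of the two rows will do), upright and down on the rack's floor. Leave the four short vials in their places in the first rack.

Things in the scene. Friction and masses are not known exactly. Their poses are not given: they have to be found in the camera images.
- tube_red: sample tube with a red cap, 100 mm tall, 14 g (may vary): stem 13 mm across, cap 16 to 17 mm across over the top 20 mm. Stands upright and loose in a hole of the source rack. Origin: centre of the tube's bottom; z along it to the cap.
- tube_yellow: sample tube with a dull yellow cap, 100 mm tall, 14 g (may vary): stem 13 mm across, cap 16 to 17 mm across over the top 20 mm. Stands upright and loose in a hole of the source rack. Origin: centre of the tube's bottom; z along it to the cap.
- tube_green: sample tube with a dark green cap, 100 mm tall, 14 g (may vary): stem 13 mm across, cap 16 to 17 mm across over the top 20 mm. Stands upright and loose in a hole of the source rack. Origin: centre of the tube's bottom; z along it to the cap.
- tube_blue: sample tube with a blue cap, 100 mm tall, 14 g (may vary): stem 13 mm across, cap 16 to 17 mm across over the top 20 mm. Stands upright and loose in a hole of the source rack. Origin: centre of the tube's bottom; z along it to the cap.
- vial_red: short white screw-cap aliquot vial with a red cap, 16 mm across, 58 mm tall, 15 g: its cap top stands 62 mm over the bench. It stands loose in the source rack, in the hole of the other row beside the place of the tube with the same cap, and stays there, so it shows where that tube came from. Origin: centre of its bottom; z up.
- vial_yellow: short white screw-cap aliquot vial with a dull yellow cap, 16 mm across, 58 mm tall, 15 g: its cap top stands 62 mm over the bench. It stands loose in the source rack, in the hole of the other row beside the place of the tube with the same cap, and stays there, so it shows where that tube came from. Origin: centre of its bottom; z up.
- vial_green: short white screw-cap aliquot vial with a dark green cap, 16 mm across, 58 mm tall, 15 g: its cap top stands 62 mm over the bench. It stands loose in the source rack, in the hole of the other row beside the place of the tube with the same cap, and stays there, so it shows where that tube came from. Origin: centre of its bottom; z up.
- vial_blue: short white screw-cap aliquot vial with a blue cap, 16 mm across, 58 mm tall, 15 g: its cap top stands 62 mm over the bench. It stands loose in the source rack, in the hole of the other row beside the place of the tube with the same cap, and stays there, so it shows where that tube came from. Origin: centre of its bottom; z up.
- source_rack: White tube rack, 56 x 150 x 60 mm, fixed, holding tubes and vials. Origin: centre of underside; y along it to the end with the black clip (64 mm high, 14 mm past the end plate). Two rows (x = -13 and +13 mm) of six holes at y = 61.5, 37.5, 12.5, -12.5, -37.5, -61.5 mm. Start: tubes in the four middle holes of row -13, vials beside them in row +13. May be left or right of the other rack.
- target_rack: Empty rack, otherwise the same and with the same axes, hole places and black clip at its +y end; fixed, turned any way round. Holes of both racks: 22 mm (x) by 21 mm (y) clear (end ones 19), in an open grid 50 to 55 mm above the underside; tubes pass it and stand on the floor, 4 mm above the underside. End plates 60 mm. A full-height window post stands at x 0.52, y 0.49 m.

How it is judged (in metres and radians):
At the end, for the whole second after the job is handed in: Each tube stands in the target rack in the hole numbered, from the black clip, like its same-coloured vial's in the source rack (foot within 10 mm of the hole's centre, within 8 mm of the floor, lean under 0.2 rad), all in one row, at rest; vials within 15 mm of their places, lean under 0.25 rad (((y of vial_red in the frame of source_rack between 0.0255 and 0.0495 m and y of tube_red in the frame of target_rack between 0.0275 and 0.0475 m) or (y of vial_red in the frame of source_rack between 0.0005 and 0.0245 m and y of tube_red in the frame of target_rack between 0.0025 and 0.0225 m) or (y of vial_red in the frame of source_rack between -0.0245 and -0.0005 m and y of tube_red in the frame of target_rack between -0.0225 and -0.0025 m) or (y of vial_red in the frame of source_rack between -0.0495 and -0.0255 m and y of tube_red in the frame of target_rack between -0.0475 and -0.0275 m)) and z of tube_red in the frame of target_rack between -0.004 and 0.012 m and angle between each of tube_red, tube_yellow, tube_green, tube_blue's own z axis and vertical below 0.2 rad and linear speed of each of tube_red, tube_yellow, tube_green, tube_blue below 0.03 m/s and distance of each of vial_red, vial_yellow, vial_green, vial_blue from where it was at the start of the episode below 0.015 m and angle between each of vial_red, vial_yellow, vial_green, vial_blue's own z axis and vertical below 0.25 rad and ((y of vial_yellow in the frame of source_rack between 0.0255 and 0.0495 m and y of tube_yellow in the frame of target_rack between 0.0275 and 0.0475 m) or (y of vial_yellow in the frame of source_rack between 0.0005 and 0.0245 m and y of tube_yellow in the frame of target_rack between 0.0025 and 0.0225 m) or (y of vial_yellow in the frame of source_rack between -0.0245 and -0.0005 m and y of tube_yellow in the frame of target_rack between -0.0225 and -0.0025 m) or (y of vial_yellow in the frame of source_rack between -0.0495 and -0.0255 m and y of tube_yellow in the frame of target_rack between -0.0475 and -0.0275 m)) and z of tube_yellow in the frame of target_rack between -0.004 and 0.012 m and ((y of vial_green in the frame of source_rack between 0.0255 and 0.0495 m and y of tube_green in the frame of target_rack between 0.0275 and 0.0475 m) or (y of vial_green in the frame of source_rack between 0.0005 and 0.0245 m and y of tube_green in the frame of target_rack between 0.0025 and 0.0225 m) or (y of vial_green in the frame of source_rack between -0.0245 and -0.0005 m and y of tube_green in the frame of target_rack between -0.0225 and -0.0025 m) or (y of vial_green in the frame of source_rack between -0.0495 and -0.0255 m and y of tube_green in the frame of target_rack between -0.0475 and -0.0275 m)) and z of tube_green in the frame of target_rack between -0.004 and 0.012 m and ((y of vial_blue in the frame of source_rack between 0.0255 and 0.0495 m and y of tube_blue in the frame of target_rack between 0.0275 and 0.0475 m) or (y of vial_blue in the frame of source_rack between 0.0005 and 0.0245 m and y of tube_blue in the frame of target_rack between 0.0025 and 0.0225 m) or (y of vial_blue in the frame of source_rack between -0.0245 and -0.0005 m and y of tube_blue in the frame of target_rack between -0.0225 and -0.0025 m) or (y of vial_blue in the frame of source_rack between -0.0495 and -0.0255 m and y of tube_blue in the frame of target_rack between -0.0475 and -0.0275 m)) and z of tube_blue in the frame of target_rack between -0.004 and 0.012 m and ((x of tube_red in the frame of target_rack between 0.003 and 0.023 m and x of tube_yellow in the frame of target_rack between 0.003 and 0.023 m and x of tube_green in the frame of target_rack between 0.003 and 0.023 m and x of tube_blue in the frame of target_rack between 0.003 and 0.023 m) or (x of tube_red in the frame of target_rack between -0.023 and -0.003 m and x of tube_yellow in the frame of target_rack between -0.023 and -0.003 m and x of tube_green in the frame of target_rack between -0.023 and -0.003 m and x of tube_blue in the frame of target_rack between -0.023 and -0.003 m))); the robot touches nothing.
It fails at once if an aliquot vial is lifted out of its place or tipped over (distance of any of vial_red, vial_yellow, vial_green, vial_blue from where it was at the start of the episode above 0.03 m).
It also fails if it takes over 109 s, if anything falls off the work surface, if the arm or the gripper's body presses on something with over 40 N, if the wrist force passes 120 N, or if a joint passes its speed limit or range.

ROBOT

A 6-joint arm with a two-finger parallel gripper is mounted at the origin on the work surface; the furniture and walls round the work are solid. World frame = base frame: x ahead of the robot, y to its left, z up, the work surface at z = 0. Lengths are in m, angles in degrees, forces in N, time in s.
With the tool pointing down it reaches from about 0.275 to 0.85 m from the base axis. Payload 5.2 kg.
Tool frame: the origin (TCP) lies between the finger pads; the fingertips stand 8 mm ahead of it and the grasp point (between the pads) lies 11 mm behind it; z points along the fingers, y is the line along which they close (so a half turn about z gives the same grasp; the last joint's range is limited). The gripper opens to 85 mm and grips with 20 to 120 N. Pads are 22 mm wide; open, the fingers measure 114 mm over their backs; the gripper's body (76 mm by 85 mm) begins 54 mm behind the grasp point. The pads swing forward as they close: fully open they stand 13 mm farther back than shut.
Start: joints at [-87.365, 14.817, 87.949, -0, 77.235, -11.62], TCP at [0.135, -0.533, 0.239] pointing down, gripper open.
Joint ranges: [-179.93, 179.93], [-52.35, 119.4], [10.71, 147.94], [-69.91, 249.91], [12.55, 155.21], [-178.61, 178.61]. Speed limits (degrees/s): [147.25, 147.25, 180, 180, 180, 180].

INTERFACE

Orientations are given as a 3x3 rotation matrix whose columns are the frame's x, y, z axes.
In Python, from cell import * gives the robot as it stands.
- The arm moves only by the tool step_hand, called after ">>>" as name(argument=value, ...) on one line, values as JSON. Schema: {"type":"object","properties":{"deltas":{"type":"array","items":{"type":"number"},"minItems":7,"maxItems":140},"only":{"type":"string"},"quiet":{"type":"boolean"},"lines":{"type":"string"}},"required":["deltas"],"additionalProperties":false}. deltas is one flat list of numbers that holds 1 to 20 rows one after another, with no inner brackets; each row has 7 numbers: dx, dy, dz in m, then a rotation vector rx, ry, rz in degrees, then the finger opening in m; each row shifts and turns the commanded pose from where the row before left it, along the tool's axes as they then stand; what a row does not reach is not made up. A row lasts 1/12 s, in which the tool goes at most 0.0417 m and 7.16 degrees, less where a joint would pass 70% of its speed; a pose out of reach is approached as far as the arm can. The fingers move at their own pace and stop on an object; the grip force is fixed at half the most. Time passes only in rows, so rows that do not move let the fingers close. The tool returns the time, the measured TCP pose, the force, the opening and the grip force at its end. only (a regular expression) keeps the lines of the reply that match it, lines (a string "A,B") keeps lines A to B, and quiet returns only ok. Input that does not fit is refused with a message, and nothing moves.
- get_obs(): the state, without advancing time (a new reading comes with each control period).
- capture(name): name is "side" or "top"; returns a dict with "img" (400x640x3 uint8, blue, green, red), "K" (3x3 intrinsics, pixels), "R" (3x3) and "t" (3): a world point X has camera coordinates R X + t. Camera axes: x right, y down, z forward; pixel columns grow to the right and rows downward; lengths in m; the calibration is good to about 2 mm. A picture is of the moment at which its call begins. There is no depth.
- finish_job(): hands the job in; it is judged then, once.
The state is a dict: "time": time; "joints": joint angles; "qd": joint speeds; "effort": joint torques, N m; "tcp_pos": TCP position; "orientation": TCP orientation; "contact_force": force on the tool from outside, world axes, zero at the start; "wrist_torque": the same for the moment, N m; "grip_width": finger opening in m; "gripper_force": force on a finger pad.
Only numpy, scipy, OpenCV 4.12 (cv2) and the standard library are available. Lean on these libraries where they do the work, as an engineer would, in place of code of your own. Each camera call takes 0.05 s, during which the arm holds its last target. There are 200 camera calls.

## Working session

There is one attempt and no reset: what is moved stays moved. The work goes in short steps, Python scripts to look and compute and a tool call to move; the robot and the scene stay as the last step left them, time stands still between calls to the robot, and variables do not carry over. Pictures are saved under pics/ and viewed, at most 14 in all, crops included, and the job is handed in when it is done.

```bash
mkdir -p pics
```

Run:
```python
from cell import *
import cv2
for n in("top","side"):
    c=capture(n); cv2.imwrite(f"pics/{n}0.png",c["img"]); print(n,c["K"].tolist(),c["R"].round(4).tolist(),c["t"].round(4).tolist())
o=get_obs(); print(o["time"],o["orientation"],o["tcp_pos"])
```

```text
top [[434.3760399620276, 0.0, 315.6186100751949], [0.0, 434.3760399620276, 205.40659916032823], [0.0, 0.0, 1.0]] [[-0.0162, -0.9999, -0.0023], [-0.9806, 0.0163, -0.1954], [0.1954, -0.0009, -0.9807]] [0.0579, 0.467, 0.7969]
side [[486.84819159747724, 0.0, 320.1698650531615], [0.0, 486.84819159747724, 194.06062197005923], [0.0, 0.0, 1.0]] [[-0.9217, -0.3878, 0.0027], [-0.2337, 0.55, -0.8018], [0.3094, -0.7397, -0.5976]] [0.4569, 0.1118, 0.7816]
0.1 [[ 9.69220338e-01  2.46194906e-01 -6.09416066e-05]
 [ 2.46194656e-01 -9.69218935e-01  1.68756885e-03]
 [ 3.56405095e-04 -1.65062955e-03 -9.99998574e-01]] [ 0.13541179 -0.53258923  0.23854503]
```

View pics/top0.png

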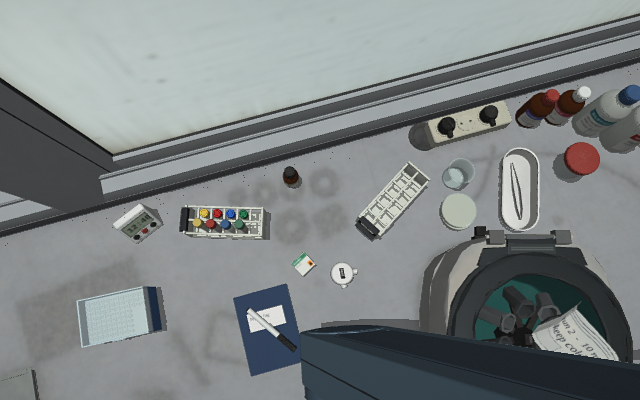

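View pics/side0.png

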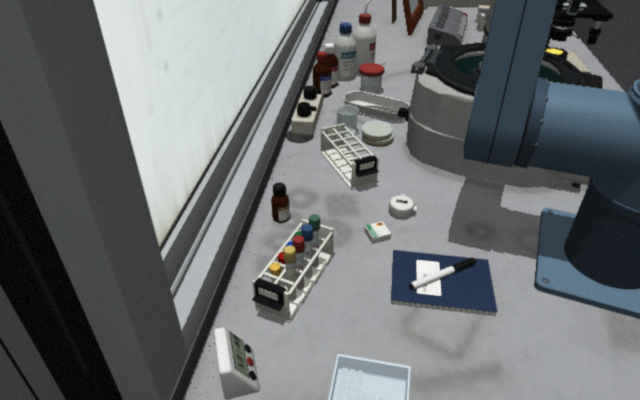

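The top view shows the source rack near (223,222) with its clip on the left, and the target rack near (393,200) with its clip at (370,228). I'll zoom in on both.

Run:
```python
import cv2,numpy as np
a=cv2.imread("pics/top0.png")
c1=cv2.resize(a[190:250,170:280],None,fx=7,fy=7,interpolation=cv2.INTER_CUBIC)[:, :400*2]
cv2.imwrite("pics/s1.png",c1)
c2=cv2.resize(a[155:245,345:440],None,fx=6,fy=6,interpolation=cv2.INTER_CUBIC)
cv2.imwrite("pics/t1.png",c2)
b=cv2.imread("pics/side0.png")
cv2.imwrite("pics/ss1.png",cv2.resize(b[205:325,240:345],None,fx=5,fy=5,interpolation=cv2.INTER_CUBIC))
```

```text
(no output)
```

View pics/s1.png

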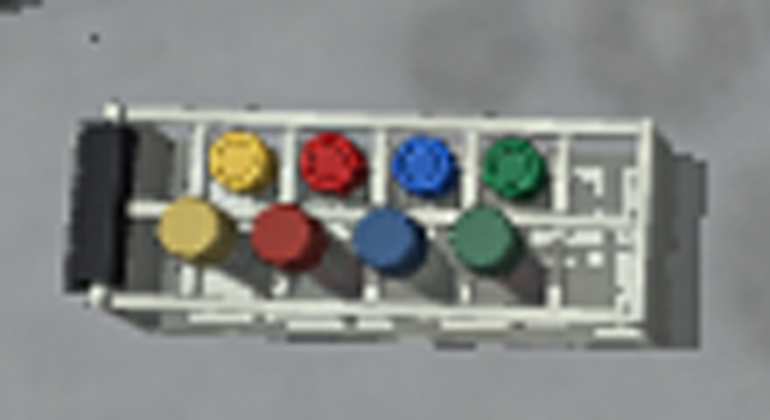

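View pics/t1.png

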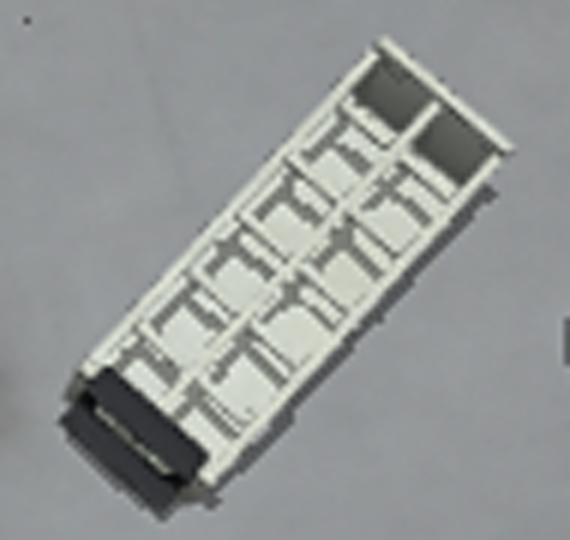

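View pics/ss1.png

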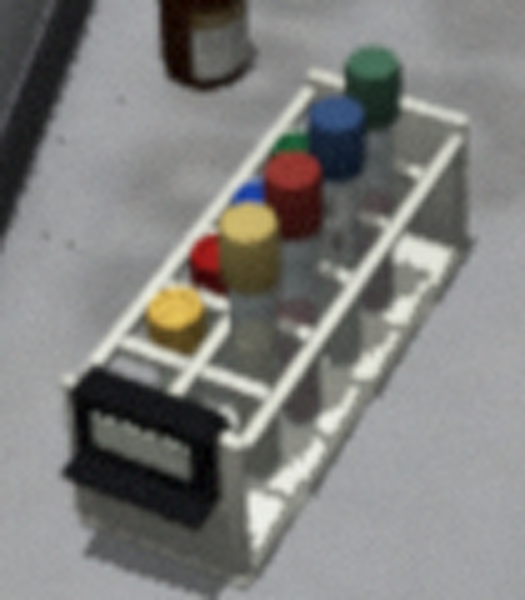

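Tall tubes are the robot-side row, from the clip: yellow, red, blue, green; the vials beside them are in the same order. In s1 the cap tops are at (192,228), (287,235), (388,240), (485,238). In t1 the target's clip is at lower left, near (145,430). Next I'll fit both rack poses by least squares and check them with an overlay.

Create fit.py:
```python
from cell import *
import cv2,numpy as np
from scipy.optimize import least_squares
T,S=capture("top"),capture("side")
def proj(c,P): 
    p=(np.atleast_2d(P)@c["R"].T+c["t"])@c["K"].T; return p[:,:2]/p[:,2:]
def world(q,P):
    P=np.atleast_2d(P); c,s=np.cos(q[2]),np.sin(q[2])
    return np.c_[P[:,:2]@np.array([[c,s],[-s,c]])+q[:2],P[:,2]]
def px(l,f,ox,oy): return (np.array(l)+.5)/f-.5+[ox,oy]
Y=[.0375,.0125,-.0125,-.0375]
def fit(sets,q0):
    r=least_squares(lambda q:np.concatenate([(proj(c,world(q,P))-p).ravel() for c,P,p in sets]),q0,loss="soft_l1",x_scale=[.01,.01,.1])
    return r.x,r.fun.reshape(-1,2).round(1).tolist()
def overlay(q,name):
    out=[]
    for c,tag in((T,"t"),(S,"s")):
        u0=proj(c,world(q,[[0,0,.04]]))[0].astype(int)-[55,55]; u0=np.maximum(u0,0)
        im=cv2.resize(c["img"][u0[1]:u0[1]+110,u0[0]:u0[0]+110],(390,390),interpolation=cv2.INTER_CUBIC); f=390/110
        def L(A,B,col):
            a,b=[tuple(((p-u0+.5)*f).astype(int).tolist()) for p in proj(c,world(q,[A,B]))]; cv2.line(im,a,b,col,1,cv2.LINE_AA)
        for x in(-.028,.028): L((x,-.075,.055),(x,.075,.055),(0,0,255))
        for y in(-.075,.075): L((-.028,y,.06),(.028,y,.06),(255,0,255))
        for y in(-.05,-.025,0,.025,.05): L((-.028,y,.055),(.028,y,.055),(255,255,0))
        L((0,-.075,.055),(0,.075,.055),(255,255,0))
        out.append(im)
    cv2.imwrite(name,np.hstack(out))
```

Run:
```python
from fit import *
tub=[(-.013,y,.104) for y in Y]; vi=[(.013,y,.062) for y in Y]
cor=[(.028,-.075,.06),(-.028,-.075,.055)]
o=(7,170,190)
q,r=fit([(T,tub,px([(192,228),(287,235),(388,240),(485,238)],*o)),(T,vi,px([(240,160),(331,162),(424,166),(514,168)],*o)),
 (T,[(.028,-.075,.06),(-.028,-.075,.06)],px([(652,120),(640,318)],*o)),
 (S,tub,px([(249,217),(293,167),(336,112),(373,60)],5,240,205)),
 (S,vi[:1],px([(176,302)],5,240,205))],[.5,.2,0])
print("src",q.round(4).tolist(),np.degrees(q[2]),r); overlay(q,"pics/so.png")
q,r=fit([(T,[(.028,-.075,.06),(-.028,-.075,.06)],px([(383,38),(514,150)],6,345,155)),
 (T,[(0,-.05,.055),(0,-.025,.055),(0,0,.055),(0,.025,.055)],px([(397,157),(343,207),(290,266),(240,318)],6,345,155)),
 (T,[(-.028,.075,.06)],px([(212,482)],6,345,155))],[.45,-.1,np.radians(45)])
print("tgt",q.round(4).tolist(),np.degrees(q[2]),r); overlay(q,"pics/to.png")
cv2.imwrite("pics/ov.png",np.vstack([cv2.imread("pics/so.png")[60:330],cv2.imread("pics/to.png")[60:350]]))
```

```text
src [0.4403, 0.2261, -0.0476] -2.7283042838970344 [[-0.5, 0.1], [-0.1, -0.4], [-0.7, -0.7], [-0.6, 0.0], [-0.2, -0.2], [-0.0, -0.1], [-0.2, -0.2], [0.1, -0.1], [0.7, -0.2], [0.8, 0.7], [0.6, 0.5], [0.3, -0.7], [-0.1, -0.2], [0.2, 0.1], [0.0, -0.2]]
tgt [0.4774, -0.0999, 0.8034] 46.03416248934039 [[-0.1, -0.2], [0.2, 0.2], [-0.4, -0.8], [0.2, 0.1], [0.5, -0.5], [0.3, 0.1], [-1.0, 1.4]]
```

View pics/ov.png

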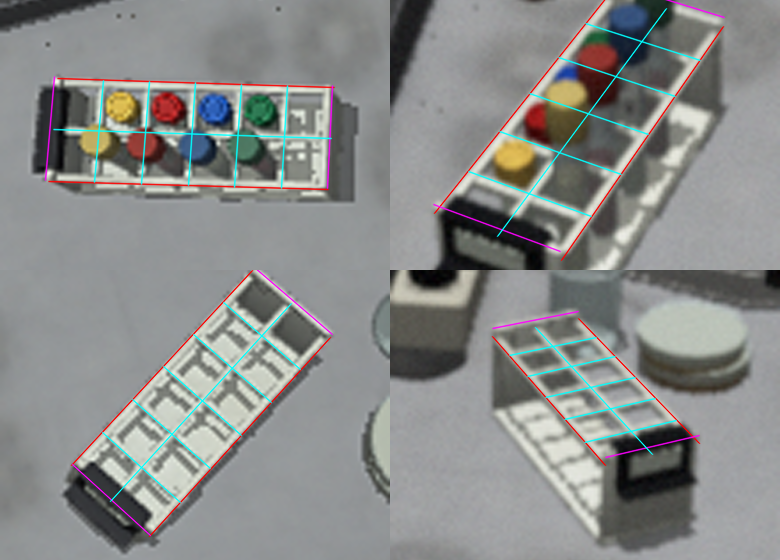

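The overlay matches both racks to about a pixel in both views. I'll raise the tool and turn it to the source rack's heading.

Create d.py:
```python
import sys
from fit import world,np
from cell import *
from scipy.spatial.transform import Rotation as R
SRC=[.4403,.2261,-.0476]; TGT=[.4774,-.0999,.8034]
def show(rack,hole,z,row=-.013):
    q=SRC if rack=="s" else TGT
    o=get_obs(); y=[0,.0615,.0375,.0125,-.0125,-.0375,-.0615][int(hole)]
    g=world(q,[[row,y,float(z)]])[0]; a=q[2]
    G=np.c_[[-np.sin(a),np.cos(a),0],[np.cos(a),np.sin(a),0],[0,0,-1]]
    A=np.array(o["orientation"])
    print("goal",g.round(4),"d(goal axes)",(G.T@(g-o["tcp_pos"])).round(4),"rot",R.from_matrix(A.T@G).as_rotvec(degrees=True).round(2),"z",round(o["tcp_pos"][2],4),"t",o["time"])
if __name__=="__main__": show(*sys.argv[1:4],*( [float(sys.argv[4])] if len(sys.argv)>4 else []))
```

```text
(no output)
```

>>> step_hand(deltas=[0, 0, -0.02, 0, 0, 0, 0.085, 0, 0, -0.03, 0, 0, 0, 0.085, 0, 0, -0.03, 0, 0, 0, 0.085, 0, 0, 0, 0, 0, -6.64, 0.085, 0, 0, 0, 0, 0, -6.64, 0.085, 0, 0, 0, 0, 0, -6.64, 0.085, 0, 0, 0, 0, 0, -6.64, 0.085, 0, 0, 0, 0, 0, -6.64, 0.085, 0, 0, 0, 0, 0, -6.64, 0.085, 0, 0, 0, 0, 0, -6.64, 0.085, 0, 0, 0, 0, 0, -6.64, 0.085, 0, 0, 0, 0, 0, -6.64, 0.085, 0, 0, 0, 0, 0, -6.64, 0.085, 0, 0, 0, 0, 0, -6.64, 0.085, 0, 0, 0, 0, 0, 0, 0.085, 0, 0, 0, 0, 0, 0, 0.085])

```text
time: 1.53
tcp_pos: [0.1355, -0.533, 0.3191]
orientation: [[0.051, 0.999, -0.0], [0.999, -0.051, 0.0], [0.0, -0.0, -1.0]]
contact_force: [0.2, -0.3, -0.9]
grip_width: 0.0848
gripper_force: 0.0
```

```bash
python3 d.py s 5 0.2
```

```text
goal [0.4255 0.1893 0.2   ] d(goal axes) [0.7353 0.2554 0.1192] rot [-0.   -0.01 -0.16] z 0.3192 t 1.6333
```

>>> step_hand(deltas=[0.0184, 0.0064, 0, 0, 0, 0, 0.05, 0.0368, 0.0128, 0, 0, 0, 0, 0.05, 0.0368, 0.0128, 0, 0, 0, 0, 0.05, 0.0368, 0.0128, 0, 0, 0, 0, 0.05, 0.0368, 0.0128, 0, 0, 0, 0, 0.05, 0.0368, 0.0128, 0, 0, 0, 0, 0.05, 0.0368, 0.0128, 0, 0, 0, 0, 0.05, 0.0368, 0.0128, 0, 0, 0, 0, 0.05, 0.0368, 0.0128, 0, 0, 0, 0, 0.05, 0.0368, 0.0128, 0, 0, 0, 0, 0.05, 0.0368, 0.0128, 0, 0, 0, 0, 0.05, 0.0368, 0.0128, 0, 0, 0, 0, 0.05, 0.0368, 0.0128, 0, 0, 0, 0, 0.05, 0.0368, 0.0128, 0, 0, 0, 0, 0.05, 0.0368, 0.0128, 0, 0, 0, 0, 0.05, 0.0368, 0.0128, 0, 0, 0, 0, 0.05, 0.0368, 0.0128, 0, 0, 0, 0, 0.05, 0.0368, 0.0128, 0, 0, 0, 0, 0.05, 0.0368, 0.0128, 0, 0, 0, 0, 0.05, 0.0368, 0.0128, 0, 0, 0, 0, 0.05])

```text
time: 3.3
tcp_pos: [0.4188, 0.1743, 0.3195]
orientation: [[0.049, 0.999, 0.001], [0.999, -0.049, -0.0], [-0.0, 0.001, -1.0]]
contact_force: [1.1, -0.3, 0.3]
grip_width: 0.05
gripper_force: 0.0
```

>>> step_hand(deltas=[0.0184, 0.0064, 0, 0, 0, 0, 0.05, 0, 0, 0.03, 0, 0, 0, 0.05, 0, 0, 0.03, 0, 0, 0, 0.05, 0, 0, 0.03, 0, 0, 0, 0.05, 0, 0, 0.03, 0, 0, 0, 0.05, 0, 0, 0, 0, 0, 0, 0.05, 0, 0, 0, 0, 0, 0, 0.05])

```text
time: 3.88
tcp_pos: [0.4249, 0.1899, 0.1986]
orientation: [[0.049, 0.999, -0.004], [0.999, -0.049, -0.001], [-0.001, -0.003, -1.0]]
contact_force: [0.7, 0.2, 0.1]
grip_width: 0.05
gripper_force: 0.0
```

```bash
python3 d.py s 5 0.084
```

```text
goal [0.4255 0.1893 0.084 ] d(goal axes) [-0.001  -0.0016  0.1172] rot [ 0.16 -0.04 -0.03] z 0.2012 t 3.9833
```

>>> step_hand(deltas=[0, 0, 0, 0, 0, 0, 0.05, 0, 0, 0.03, 0, 0, 0, 0.05, 0, 0, 0.03, 0, 0, 0, 0.05, 0, 0, 0.03, 0, 0, 0, 0.05, 0, 0, 0.017, 0, 0, 0, 0.05, 0, 0, 0.01, 0, 0, 0, 0.05, 0, 0, 0, 0, 0, 0, 0.05, 0, 0, 0, 0, 0, 0, 0.05, 0, 0, 0, 0, 0, 0, 0.05])

```text
time: 4.73
tcp_pos: [0.4274, 0.1903, 0.084]
orientation: [[0.047, 0.999, 0.003], [0.999, -0.047, 0.001], [0.001, 0.003, -1.0]]
contact_force: [-0.5, 0.0, 1.0]
grip_width: 0.0501
gripper_force: 0.0
```

```bash
python3 d.py s 5 0.084;python3 - <<'E'
from fit import *
cv2.imwrite("pics/g1.png",np.hstack([cv2.resize(c["img"][y:y+100,x:x+100],(390,390)) for c,x,y in((T,180,170),(S,240,195))]))
E
```

```text
goal [0.4255 0.1893 0.084 ] d(goal axes) [-0.0011 -0.0016 -0.0001] rot [ 0.18 -0.04  0.02] z 0.0839 t 4.8333
```

View pics/g1.png

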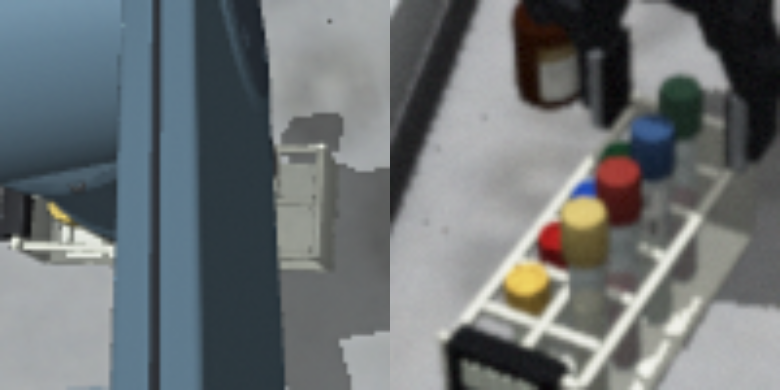

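The side view shows the fingers straddling the green cap at (680,105), clear of the blue tube. Now close and lift.

>>> step_hand(deltas=[-0.001, -0.0016, 0, 0, 0, 0, 0.05, 0, 0, 0, 0, 0, 0, 0.01, 0, 0, 0, 0, 0, 0, 0.01, 0, 0, 0, 0, 0, 0, 0.01, 0, 0, 0, 0, 0, 0, 0.01, 0, 0, 0, 0, 0, 0, 0.01, 0, 0, -0.01, 0, 0, 0, 0.01, 0, 0, -0.025, 0, 0, 0, 0.01, 0, 0, -0.03, 0, 0, 0, 0.01, 0, 0, -0.03, 0, 0, 0, 0.01, 0, 0, -0.025, 0, 0, 0, 0.01, 0, 0, 0, 0, 0, 0, 0.01, 0, 0, 0, 0, 0, 0, 0.01, 0, 0, 0, 0, 0, 0, 0.01])

```text
time: 6.1
tcp_pos: [0.4236, 0.189, 0.2015]
orientation: [[0.047, 0.999, -0.001], [0.999, -0.047, -0.0], [-0.0, -0.001, -1.0]]
contact_force: [0.6, -0.0, 0.2]
grip_width: 0.0148
gripper_force: 58.5
```

```bash
python3 d.py t 5 0.204;python3 d.py t 5 0.204 0.013
```

```text
goal [ 0.4954 -0.1353  0.204 ] d(goal axes) [-0.277  -0.1832 -0.0031] rot [-1.800e-01 -4.000e-02 -4.874e+01] z 0.2009 t 6.2
goal [ 0.5134 -0.1166  0.204 ] d(goal axes) [-0.2769 -0.1574 -0.003 ] rot [-1.600e-01 -3.000e-02 -4.874e+01] z 0.201 t 6.3
```

>>> step_hand(deltas=[0, 0, 0, 0, 0, -4.74, 0.01, 0, 0, 0, 0, 0, -7, 0.01, 0, 0, 0, 0, 0, -7, 0.01, 0, 0, 0, 0, 0, -7, 0.01, 0, 0, 0, 0, 0, -7, 0.01, 0, 0, 0, 0, 0, -7, 0.01, 0, 0, 0, 0, 0, -6, 0.01, 0, 0, 0, 0, 0, -3, 0.01, -0.02, -0.0132, 0, 0, 0, 0, 0.01, -0.03, -0.02, 0, 0, 0, 0, 0.01, -0.035, -0.023, 0, 0, 0, 0, 0.01, -0.035, -0.023, 0, 0, 0, 0, 0.01, -0.035, -0.023, 0, 0, 0, 0, 0.01, -0.035, -0.023, 0, 0, 0, 0, 0.01, -0.03, -0.02, 0, 0, 0, 0, 0.01, -0.03, -0.02, 0, 0, 0, 0, 0.01, -0.027, -0.018, 0, 0, 0, 0, 0.01, 0, 0, 0, 0, 0, 0, 0.01, 0, 0, 0, 0, 0, 0, 0.01, 0, 0, 0, 0, 0, 0, 0.01])

```text
time: 7.97
tcp_pos: [0.4956, -0.1337, 0.2013]
orientation: [[-0.719, 0.695, -0.002], [0.695, 0.719, 0.002], [0.003, -0.0, -1.0]]
contact_force: [-0.6, 0.7, -1.2]
grip_width: 0.015
gripper_force: 58.5
```

```bash
python3 d.py t 5 0.084;python3 - <<'E'
from fit import *
cv2.imwrite("pics/g2.png",np.hstack([cv2.resize(c["img"][y:y+130,x:x+130],(390,390)) for c,x,y in((T,330,140),(S,285,60))]))
E
```

```text
goal [ 0.4954 -0.1353  0.084 ] d(goal axes) [-0.0014 -0.002   0.1178] rot [-0.01 -0.09  0.07] z 0.2018 t 8.0667
```

View pics/g2.png

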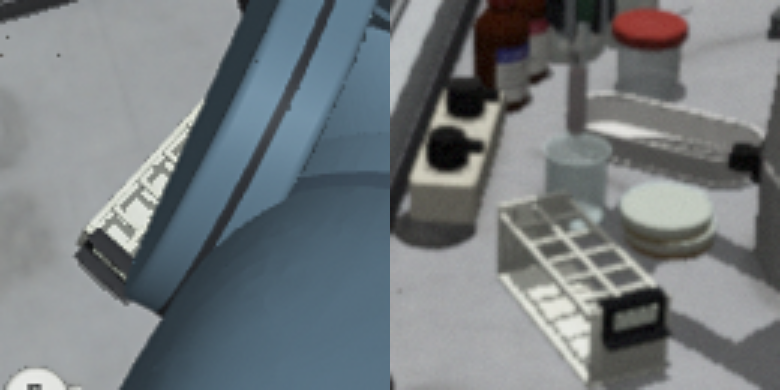

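The green tube hangs vertically at (577,130) in the side view, over the far part of the rack. I'll descend in two stages and watch the force.

>>> step_hand(deltas=[-0.0014, -0.002, 0, 0, 0, 0, 0.01, 0, 0, 0.02, 0, 0, 0, 0.01, 0, 0, 0.02, 0, 0, 0, 0.01, 0, 0, 0.015, 0, 0, 0, 0.01, 0, 0, 0.01, 0, 0, 0, 0.01, 0, 0, 0.01, 0, 0, 0, 0.01, 0, 0, 0, 0, 0, 0, 0.01, 0, 0, 0, 0, 0, 0, 0.01])

```text
time: 8.83
tcp_pos: [0.4959, -0.1365, 0.1273]
orientation: [[-0.72, 0.694, -0.0], [0.694, 0.72, 0.0], [0.0, -0.0, -1.0]]
contact_force: [-0.5, -0.9, -0.0]
grip_width: 0.0146
gripper_force: 58.5
```

```bash
python3 d.py t 5 0.084
```

```text
goal [ 0.4954 -0.1353  0.084 ] d(goal axes) [0.0019 0.0003 0.0441] rot [0.03 0.09 0.01] z 0.1281 t 8.9333
```

>>> step_hand(deltas=[0, 0, 0.01, 0, 0, 0, 0.01, 0, 0, 0.01, 0, 0, 0, 0.01, 0, 0, 0.01, 0, 0, 0, 0.01, 0, 0, 0.007, 0, 0, 0, 0.01, 0, 0, 0.0045, 0, 0, 0, 0.01, 0, 0, 0, 0, 0, 0, 0.01, 0, 0, 0, 0, 0, 0, 0.01, 0, 0, 0, 0, 0, 0, 0.01])

```text
time: 9.6
tcp_pos: [0.4961, -0.1367, 0.086]
orientation: [[-0.72, 0.694, 0.0], [0.694, 0.72, -0.0], [-0.0, 0.0, -1.0]]
contact_force: [-0.7, 0.4, -0.3]
grip_width: 0.0149
gripper_force: 58.5
```

```bash
python3 d.py t 5 0.084;python3 - <<'E'
from fit import *
cv2.imwrite("pics/g3.png",np.hstack([cv2.resize(c["img"][y:y+90,x:x+90],(540,540),interpolation=cv2.INTER_CUBIC) for c,x,y in((S,305,80),)]))
E
```

```text
goal [ 0.4954 -0.1353  0.084 ] d(goal axes) [0.0017 0.0005 0.0023] rot [0.02 0.05 0.01] z 0.0863 t 9.7
```

View pics/g3.png

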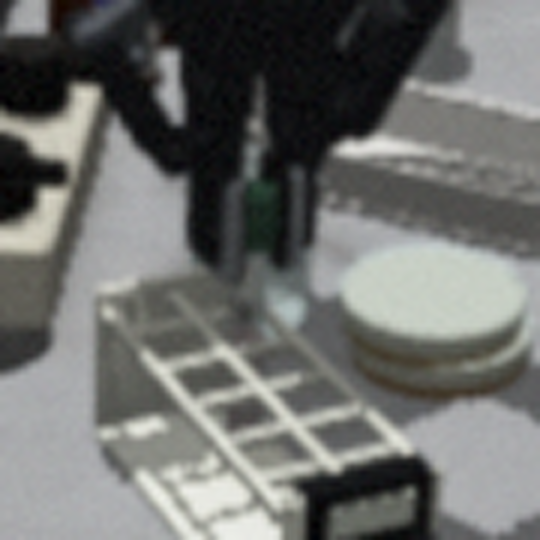

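>>> step_hand(deltas=[0, 0, 0.0018, 0, 0, 0, 0.01, 0, 0, 0, 0, 0, 0, 0.01, 0, 0, 0, 0, 0, 0, 0.05, 0, 0, 0, 0, 0, 0, 0.05, 0, 0, 0, 0, 0, 0, 0.05, 0, 0, 0, 0, 0, 0, 0.05, 0, 0, -0.02, 0, 0, 0, 0.05, 0, 0, -0.03, 0, 0, 0, 0.05, 0, 0, -0.03, 0, 0, 0, 0.05, 0, 0, -0.03, 0, 0, 0, 0.05, 0, 0, 0, 0, 0, 5, 0.05, 0, 0, 0, 0, 0, 7, 0.05, 0, 0, 0, 0, 0, 7, 0.05, 0, 0, 0, 0, 0, 7, 0.05, 0, 0, 0, 0, 0, 7, 0.05, 0, 0, 0, 0, 0, 7, 0.05, 0, 0, 0, 0, 0, 6, 0.05, 0, 0, 0, 0, 0, 2.7, 0.05, 0, 0, 0, 0, 0, 0, 0.05, 0, 0, 0, 0, 0, 0, 0.05])

```text
time: 11.47
tcp_pos: [0.4958, -0.1366, 0.194]
orientation: [[0.045, 0.999, -0.0], [0.999, -0.045, 0.0], [0.0, -0.0, -1.0]]
contact_force: [-0.4, -0.2, 0.2]
grip_width: 0.0496
gripper_force: 0.0
```

```bash
python3 d.py s 4 0.084;python3 - <<'E'
from fit import *
from d import *
for h in (.055,.104): print(proj(S,world(TGT,[[-.013,-.0375,h]])))
cv2.imwrite("pics/g4.png",np.hstack([cv2.resize(c["img"][y:y+100,x:x+100],(390,390),interpolation=cv2.INTER_CUBIC) for c,x,y in((T,340,150),(S,305,80),)]))
E
```

```text
goal [0.4267 0.2142 0.084 ] d(goal axes) [ 0.3471 -0.0857  0.11  ] rot [-0.   -0.    0.15] z 0.194 t 11.5667
[[345.87372817 134.5648248 ]]
[[346.71403045 113.11082318]]
```

View pics/g4.png

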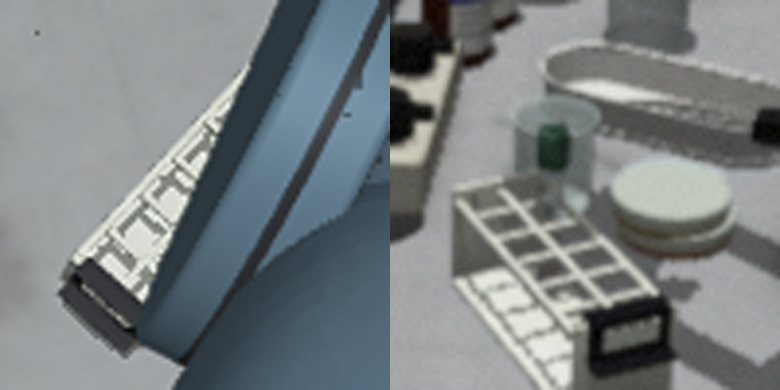

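The green cap top is at side pixel (346.5,112.6); I predicted (346.7,113.1), so it is seated in hole 5. Next is blue, in hole 4.

>>> step_hand(deltas=[0.02, -0.0057, 0, 0, 0, 0, 0.05, 0.035, -0.0086, 0, 0, 0, 0, 0.05, 0.035, -0.0086, 0, 0, 0, 0, 0.05, 0.04, -0.0098, 0, 0, 0, 0, 0.05, 0.04, -0.0098, 0, 0, 0, 0, 0.05, 0.04, -0.0098, 0, 0, 0, 0, 0.05, 0.04, -0.0098, 0, 0, 0, 0, 0.05, 0.035, -0.0086, 0, 0, 0, 0, 0.05, 0.035, -0.0086, 0, 0, 0, 0, 0.05, 0.027, -0.006, 0, 0, 0, 0, 0.05, 0, 0, 0, 0, 0, 0, 0.05, 0, 0, 0, 0, 0, 0, 0.05, 0, 0, 0, 0, 0, 0, 0.05])

```text
time: 12.75
tcp_pos: [0.4268, 0.2137, 0.194]
orientation: [[0.045, 0.999, -0.0], [0.999, -0.045, -0.001], [-0.001, 0.0, -1.0]]
contact_force: [-1.1, 0.6, -0.4]
grip_width: 0.0501
gripper_force: 0.0
```

```bash
python3 d.py s 4 0.084
```

Run:
```python
from fit import *
from d import *
for h in (.055,.104): print(proj(T,world(TGT,[[-.013,-.0375,h]])))
cv2.imwrite("pics/g5.png",np.hstack([cv2.resize(c["img"][y:y+100,x:x+100],(390,390),interpolation=cv2.INTER_CUBIC) for c,x,y in((T,345,150),(S,245,180),)]))
```

```text
goal [0.4267 0.2142 0.084 ] d(goal axes) [ 0.0013 -0.0005  0.11  ] rot [-0.    0.02 -0.  ] z 0.194 t 12.85
[[411.30294866 189.0100299 ]]
[[417.04873488 182.76265553]]
```

View pics/g5.png

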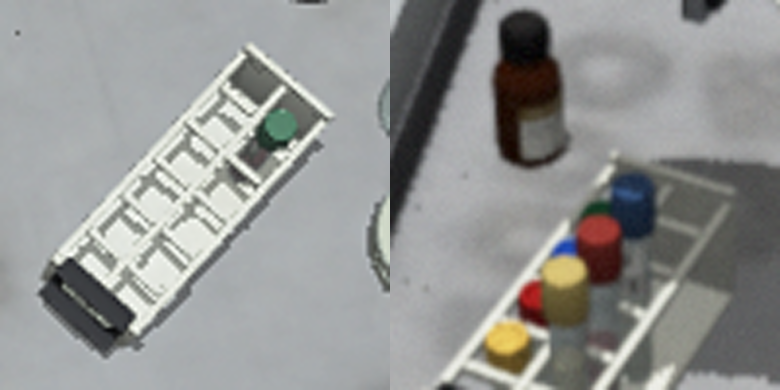

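Green is confirmed in hole 5 from above too, at the predicted (417,183). Now grasp blue.

>>> step_hand(deltas=[0.001, 0, 0.02, 0, 0, 0, 0.05, 0, 0, 0.03, 0, 0, 0, 0.05, 0, 0, 0.03, 0, 0, 0, 0.05, 0, 0, 0.02, 0, 0, 0, 0.05, 0, 0, 0.01, 0, 0, 0, 0.05, 0, 0, 0, 0, 0, 0, 0.05, 0, 0, 0, 0, 0, 0, 0.05, 0, 0, 0, 0, 0, 0, 0.01, 0, 0, 0, 0, 0, 0, 0.01, 0, 0, 0, 0, 0, 0, 0.01, 0, 0, 0, 0, 0, 0, 0.01, 0, 0, 0, 0, 0, 0, 0.01, 0, 0, 0, 0, 0, 0, 0.01])

```text
time: 14.03
tcp_pos: [0.4278, 0.2153, 0.0854]
orientation: [[0.046, 0.999, 0.003], [0.999, -0.046, 0.001], [0.001, 0.003, -1.0]]
contact_force: [-1.1, 0.3, 6.9]
grip_width: 0.0147
gripper_force: 58.4
```

```bash
python3 d.py s 4 0.084
```

```text
goal [0.4267 0.2142 0.084 ] d(goal axes) [-0.0011 -0.001   0.0014] rot [ 0.16 -0.05  0.07] z 0.0854 t 14.1333
```

>>> step_hand(deltas=[0, 0, -0.01, 0, 0, 0, 0.01, 0, 0, -0.025, 0, 0, 0, 0.01, 0, 0, -0.03, 0, 0, 0, 0.01, 0, 0, -0.03, 0, 0, 0, 0.01, 0, 0, -0.022, 0, 0, 0, 0.01, 0, 0, 0, 0, 0, -4.7, 0.01, 0, 0, 0, 0, 0, -7, 0.01, 0, 0, 0, 0, 0, -7, 0.01, 0, 0, 0, 0, 0, -7, 0.01, 0, 0, 0, 0, 0, -7, 0.01, 0, 0, 0, 0, 0, -7, 0.01, 0, 0, 0, 0, 0, -6, 0.01, 0, 0, 0, 0, 0, -3, 0.01, 0, 0, 0, 0, 0, 0, 0.01, 0, 0, 0, 0, 0, 0, 0.01])

```text
time: 15.38
tcp_pos: [0.4269, 0.215, 0.2017]
orientation: [[-0.719, 0.695, 0.001], [0.695, 0.719, 0.0], [-0.0, 0.001, -1.0]]
contact_force: [0.4, 0.7, 0.5]
grip_width: 0.0143
gripper_force: 58.7
```

```bash
python3 d.py t 4 0.084
```

```text
goal [ 0.4774 -0.1179  0.084 ] d(goal axes) [-0.2675 -0.2045  0.1175] rot [ 0.03  0.02 -0.09] z 0.2015 t 15.4833
```

>>> step_hand(deltas=[-0.0195, -0.0149, 0, 0, 0, 0, 0.01, -0.031, -0.0237, 0, 0, 0, 0, 0.01, -0.031, -0.0237, 0, 0, 0, 0, 0.01, -0.031, -0.0237, 0, 0, 0, 0, 0.01, -0.031, -0.0237, 0, 0, 0, 0, 0.01, -0.031, -0.0237, 0, 0, 0, 0, 0.01, -0.031, -0.0237, 0, 0, 0, 0, 0.01, -0.031, -0.0237, 0, 0, 0, 0, 0.01, -0.031, -0.0237, 0, 0, 0, 0, 0.01, 0, 0, 0, 0, 0, 0, 0.01, 0, 0, 0, 0, 0, 0, 0.01, 0, 0, 0, 0, 0, 0, 0.01])

```text
time: 16.48
tcp_pos: [0.4771, -0.1177, 0.2008]
orientation: [[-0.718, 0.696, -0.001], [0.696, 0.718, 0.001], [0.001, 0.0, -1.0]]
contact_force: [0.1, -0.3, -0.4]
grip_width: 0.0147
gripper_force: 58.7
```

```bash
python3 d.py t 4 0.0855
```

```text
goal [ 0.4774 -0.1179  0.0855] d(goal axes) [-0.0011 -0.0007  0.1155] rot [ 0.01 -0.04  0.05] z 0.201 t 16.5833
```

>>> step_hand(deltas=[0, 0, 0.02, 0, 0, 0, 0.01, 0, 0, 0.02, 0, 0, 0, 0.01, 0, 0, 0.015, 0, 0, 0, 0.01, 0, 0, 0, 0, 0, 0, 0.01, 0, 0, 0, 0, 0, 0, 0.01])

```text
time: 17.0
tcp_pos: [0.477, -0.1164, 0.1458]
orientation: [[-0.721, 0.693, -0.002], [0.693, 0.721, 0.001], [0.002, -0.0, -1.0]]
contact_force: [0.2, -0.5, 0.2]
grip_width: 0.0147
gripper_force: 58.7
```

```bash
python3 d.py t 4 0.0855
```

```text
goal [ 0.4774 -0.1179  0.0855] d(goal axes) [ 0.0002 -0.0009  0.0616] rot [0.03 0.09 0.08] z 0.1471 t 17.1
```

Within 1 mm. Insert, release, rise, turn back.

>>> step_hand(deltas=[0, 0, 0.015, 0, 0, 0, 0.01, 0, 0, 0.015, 0, 0, 0, 0.01, 0, 0, 0.012, 0, 0, 0, 0.01, 0, 0, 0.01, 0, 0, 0, 0.01, 0, 0, 0.0065, 0, 0, 0, 0.01, 0, 0, 0.0025, 0, 0, 0, 0.01, 0, 0, 0, 0, 0, 0, 0.01, 0, 0, 0, 0, 0, 0, 0.01])

```text
time: 17.77
tcp_pos: [0.478, -0.1182, 0.0857]
orientation: [[-0.72, 0.694, 0.001], [0.694, 0.72, -0.001], [-0.001, 0.0, -1.0]]
contact_force: [0.6, -0.1, -0.4]
grip_width: 0.0149
gripper_force: 58.7
```

```bash
python3 d.py t 4 0.0855
```

```text
goal [ 0.4774 -0.1179  0.0855] d(goal axes) [ 0.0004 -0.0002  0.    ] rot [0.02 0.05 0.01] z 0.0855 t 17.8667
```

>>> step_hand(deltas=[0, 0, 0, 0, 0, 0, 0.05, 0, 0, 0, 0, 0, 0, 0.05, 0, 0, 0, 0, 0, 0, 0.05, 0, 0, 0, 0, 0, 0, 0.05, 0, 0, -0.02, 0, 0, 0, 0.05, 0, 0, -0.03, 0, 0, 0, 0.05, 0, 0, -0.03, 0, 0, 0, 0.05, 0, 0, -0.03, 0, 0, 0, 0.05, 0, 0, 0, 0, 0, 5, 0.05, 0, 0, 0, 0, 0, 7, 0.05, 0, 0, 0, 0, 0, 7, 0.05, 0, 0, 0, 0, 0, 7, 0.05, 0, 0, 0, 0, 0, 7, 0.05, 0, 0, 0, 0, 0, 7, 0.05, 0, 0, 0, 0, 0, 6, 0.05, 0, 0, 0, 0, 0, 2.7, 0.05, 0, 0, 0, 0, 0, 0, 0.05, 0, 0, 0, 0, 0, 0, 0.05])

```text
time: 19.37
tcp_pos: [0.4773, -0.1179, 0.1949]
orientation: [[0.045, 0.999, -0.0], [0.999, -0.045, 0.0], [0.0, -0.0, -1.0]]
contact_force: [0.1, 0.0, 0.8]
grip_width: 0.0499
gripper_force: 0.0
```

```bash
python3 d.py s 3 0.085
```

```text
goal [0.4279 0.2392 0.085 ] d(goal axes) [ 0.3544 -0.0664  0.11  ] rot [-0.   -0.    0.15] z 0.195 t 19.4667
```

>>> step_hand(deltas=[0.0178, -0.0034, 0, 0, 0, 0, 0.05, 0.0374, -0.007, 0, 0, 0, 0, 0.05, 0.0374, -0.007, 0, 0, 0, 0, 0.05, 0.0374, -0.007, 0, 0, 0, 0, 0.05, 0.0374, -0.007, 0, 0, 0, 0, 0.05, 0.0374, -0.007, 0, 0, 0, 0, 0.05, 0.0374, -0.007, 0, 0, 0, 0, 0.05, 0.0374, -0.007, 0, 0, 0, 0, 0.05, 0.0374, -0.007, 0, 0, 0, 0, 0.05, 0.0374, -0.007, 0, 0, 0, 0, 0.05, 0, 0, 0, 0, 0, 0, 0.05, 0, 0, 0, 0, 0, 0, 0.05, 0, 0, 0, 0, 0, 0, 0.05])

```text
time: 20.55
tcp_pos: [0.4274, 0.239, 0.1949]
orientation: [[0.045, 0.999, -0.0], [0.999, -0.045, -0.001], [-0.001, -0.0, -1.0]]
contact_force: [0.3, 0.0, -0.2]
grip_width: 0.0501
gripper_force: 0.0
```

```bash
python3 d.py s 3 0.085
```

Run:
```python
from fit import *
from d import *
print(proj(T,world(TGT,[[-.013,-.0375,.104],[-.013,-.0125,.104]])))
cv2.imwrite("pics/g6.png",np.hstack([cv2.resize(c["img"][y:y+100,x:x+100],(390,390),interpolation=cv2.INTER_CUBIC) for c,x,y in((T,345,150),(S,245,180),)]))
```

```text
goal [0.4279 0.2392 0.085 ] d(goal axes) [ 0.0012 -0.      0.11  ] rot [-0.    0.03  0.  ] z 0.195 t 20.65
[[417.04873488 182.76265553]
 [408.10098819 192.539238  ]]
```

View pics/g6.png

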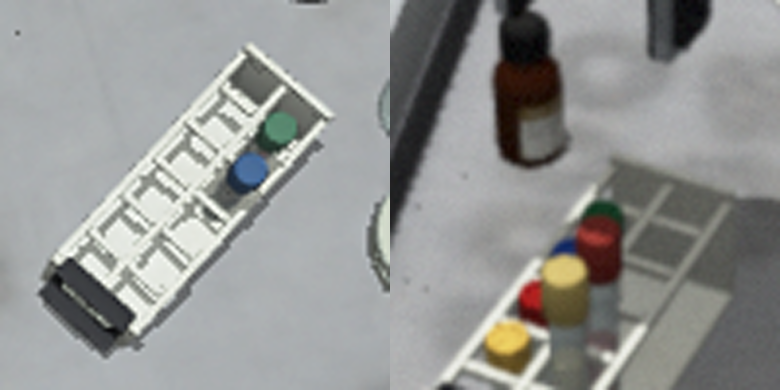

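Blue is standing in hole 4 at (408.6,194) and the vials haven't moved. Next is red, in hole 3.

>>> step_hand(deltas=[0.001, 0, 0.02, 0, 0, 0, 0.05, 0, 0, 0.03, 0, 0, 0, 0.05, 0, 0, 0.03, 0, 0, 0, 0.05, 0, 0, 0.02, 0, 0, 0, 0.05, 0, 0, 0.01, 0, 0, 0, 0.05, 0, 0, 0, 0, 0, 0, 0.05, 0, 0, 0, 0, 0, 0, 0.05, 0, 0, 0, 0, 0, 0, 0.01, 0, 0, 0, 0, 0, 0, 0.01, 0, 0, 0, 0, 0, 0, 0.01, 0, 0, 0, 0, 0, 0, 0.01, 0, 0, 0, 0, 0, 0, 0.01, 0, 0, 0, 0, 0, 0, 0.01])

```text
time: 21.83
tcp_pos: [0.4286, 0.2406, 0.0865]
orientation: [[0.046, 0.999, 0.003], [0.999, -0.046, 0.001], [0.001, 0.003, -1.0]]
contact_force: [-0.8, 0.1, 6.1]
grip_width: 0.0146
gripper_force: 58.5
```

```bash
python3 d.py s 3 0.085
```

```text
goal [0.4279 0.2392 0.085 ] d(goal axes) [-0.0014 -0.0006  0.0015] rot [ 0.16 -0.06  0.08] z 0.0865 t 21.9333
```

>>> step_hand(deltas=[0, 0, -0.01, 0, 0, 0, 0.01, 0, 0, -0.025, 0, 0, 0, 0.01, 0, 0, -0.03, 0, 0, 0, 0.01, 0, 0, -0.03, 0, 0, 0, 0.01, 0, 0, -0.022, 0, 0, 0, 0.01, 0, 0, 0, 0, 0, -4.7, 0.01, 0, 0, 0, 0, 0, -7, 0.01, 0, 0, 0, 0, 0, -7, 0.01, 0, 0, 0, 0, 0, -7, 0.01, 0, 0, 0, 0, 0, -7, 0.01, 0, 0, 0, 0, 0, -7, 0.01, 0, 0, 0, 0, 0, -6, 0.01, 0, 0, 0, 0, 0, -3, 0.01, 0, 0, 0, 0, 0, 0, 0.01, 0, 0, 0, 0, 0, 0, 0.01])

```text
time: 23.18
tcp_pos: [0.4276, 0.2402, 0.2027]
orientation: [[-0.719, 0.695, 0.001], [0.695, 0.719, 0.0], [-0.0, 0.001, -1.0]]
contact_force: [-0.9, -0.3, -0.5]
grip_width: 0.0146
gripper_force: 58.7
```

```bash
python3 d.py t 3 0.0855
```

```text
goal [ 0.4594 -0.1006  0.0855] d(goal axes) [-0.2595 -0.2232  0.1169] rot [ 0.02  0.01 -0.08] z 0.2024 t 23.2833
```

>>> step_hand(deltas=[-0.0185, -0.0155, 0, 0, 0, 0, 0.01, -0.0302, -0.026, 0, 0, 0, 0, 0.01, -0.0302, -0.026, 0, 0, 0, 0, 0.01, -0.0302, -0.026, 0, 0, 0, 0, 0.01, -0.0302, -0.026, 0, 0, 0, 0, 0.01, -0.0302, -0.026, 0, 0, 0, 0, 0.01, -0.0302, -0.026, 0, 0, 0, 0, 0.01, -0.0302, -0.026, 0, 0, 0, 0, 0.01, -0.0302, -0.026, 0, 0, 0, 0, 0.01, 0, 0, 0, 0, 0, 0, 0.01, 0, 0, 0, 0, 0, 0, 0.01, 0, 0, 0, 0, 0, 0, 0.01])

```text
time: 24.28
tcp_pos: [0.4593, -0.1011, 0.2019]
orientation: [[-0.718, 0.696, -0.001], [0.696, 0.718, 0.001], [0.001, 0.0, -1.0]]
contact_force: [-0.5, 0.4, 0.8]
grip_width: 0.0149
gripper_force: 58.7
```

```bash
python3 d.py t 3 0.0865
```

```text
goal [ 0.4594 -0.1006  0.0865] d(goal axes) [-0.0004 -0.0005  0.1155] rot [ 0.01 -0.04  0.05] z 0.202 t 24.3833
```

>>> step_hand(deltas=[0, 0, 0.02, 0, 0, 0, 0.01, 0, 0, 0.02, 0, 0, 0, 0.01, 0, 0, 0.015, 0, 0, 0, 0.01, 0, 0, 0, 0, 0, 0, 0.01, 0, 0, 0, 0, 0, 0, 0.01])

```text
time: 24.8
tcp_pos: [0.4592, -0.0997, 0.1468]
orientation: [[-0.721, 0.693, -0.002], [0.693, 0.721, 0.001], [0.002, -0.0, -1.0]]
contact_force: [1.4, -0.7, 0.6]
grip_width: 0.015
gripper_force: 58.7
```

```bash
python3 d.py t 3 0.0865
```

```text
goal [ 0.4594 -0.1006  0.0865] d(goal axes) [ 0.0008 -0.0006  0.0616] rot [0.03 0.09 0.08] z 0.1481 t 24.9
```

>>> step_hand(deltas=[0, 0, 0.015, 0, 0, 0, 0.01, 0, 0, 0.015, 0, 0, 0, 0.01, 0, 0, 0.012, 0, 0, 0, 0.01, 0, 0, 0.01, 0, 0, 0, 0.01, 0, 0, 0.0065, 0, 0, 0, 0.01, 0, 0, 0.0025, 0, 0, 0, 0.01, 0, 0, 0, 0, 0, 0, 0.01, 0, 0, 0, 0, 0, 0, 0.01])

```text
time: 25.57
tcp_pos: [0.4604, -0.1015, 0.0869]
orientation: [[-0.72, 0.694, 0.002], [0.694, 0.72, -0.001], [-0.002, 0.001, -1.0]]
contact_force: [-0.8, 1.1, -0.6]
grip_width: 0.0144
gripper_force: 58.7
```

```bash
python3 d.py t 3 0.0865
```

```text
goal [ 0.4594 -0.1006  0.0865] d(goal axes) [0.0011 0.0001 0.0002] rot [0.02 0.07 0.01] z 0.0867 t 25.6667
```

>>> step_hand(deltas=[0, 0, 0, 0, 0, 0, 0.05, 0, 0, 0, 0, 0, 0, 0.05, 0, 0, 0, 0, 0, 0, 0.05, 0, 0, 0, 0, 0, 0, 0.05, 0, 0, -0.02, 0, 0, 0, 0.05, 0, 0, -0.03, 0, 0, 0, 0.05, 0, 0, -0.03, 0, 0, 0, 0.05, 0, 0, -0.03, 0, 0, 0, 0.05, 0, 0, 0, 0, 0, 5, 0.05, 0, 0, 0, 0, 0, 7, 0.05, 0, 0, 0, 0, 0, 7, 0.05, 0, 0, 0, 0, 0, 7, 0.05, 0, 0, 0, 0, 0, 7, 0.05, 0, 0, 0, 0, 0, 7, 0.05, 0, 0, 0, 0, 0, 6, 0.05, 0, 0, 0, 0, 0, 2.7, 0.05, 0, 0, 0, 0, 0, 0, 0.05, 0, 0, 0, 0, 0, 0, 0.05])

```text
time: 27.17
tcp_pos: [0.4596, -0.1012, 0.196]
orientation: [[0.045, 0.999, -0.0], [0.999, -0.045, 0.0], [0.0, -0.0, -1.0]]
contact_force: [-0.5, -1.2, -0.7]
grip_width: 0.0502
gripper_force: 0.0
```

```bash
python3 d.py s 2 0.085
```

```text
goal [0.4291 0.2642 0.085 ] d(goal axes) [ 0.3635 -0.0479  0.111 ] rot [-0.   -0.    0.15] z 0.196 t 27.2667
```

>>> step_hand(deltas=[0.018, -0.002, 0, 0, 0, 0, 0.05, 0.0385, -0.0051, 0, 0, 0, 0, 0.05, 0.0385, -0.0051, 0, 0, 0, 0, 0.05, 0.0385, -0.0051, 0, 0, 0, 0, 0.05, 0.0385, -0.0051, 0, 0, 0, 0, 0.05, 0.0385, -0.0051, 0, 0, 0, 0, 0.05, 0.0385, -0.0051, 0, 0, 0, 0, 0.05, 0.0385, -0.0051, 0, 0, 0, 0, 0.05, 0.0385, -0.0051, 0, 0, 0, 0, 0.05, 0.0385, -0.0051, 0, 0, 0, 0, 0.05, 0, 0, 0, 0, 0, 0, 0.05, 0, 0, 0, 0, 0, 0, 0.05, 0, 0, 0, 0, 0, 0, 0.05])

```text
time: 28.35
tcp_pos: [0.4285, 0.2649, 0.1958]
orientation: [[0.045, 0.999, -0.0], [0.999, -0.045, -0.001], [-0.001, -0.0, -1.0]]
contact_force: [0.5, -1.2, -0.2]
grip_width: 0.0502
gripper_force: 0.0
```

```bash
python3 d.py s 2 0.085
```

```text
goal [0.4291 0.2642 0.085 ] d(goal axes) [3.000e-04 1.000e-04 1.109e-01] rot [-0.01  0.03  0.01] z 0.1959 t 28.45
```

>>> step_hand(deltas=[0, 0, 0.02, 0, 0, 0, 0.05, 0, 0, 0.03, 0, 0, 0, 0.05, 0, 0, 0.03, 0, 0, 0, 0.05, 0, 0, 0.02, 0, 0, 0, 0.05, 0, 0, 0.011, 0, 0, 0, 0.05, 0, 0, 0, 0, 0, 0, 0.05, 0, 0, 0, 0, 0, 0, 0.05, 0, 0, 0, 0, 0, 0, 0.01, 0, 0, 0, 0, 0, 0, 0.01, 0, 0, 0, 0, 0, 0, 0.01, 0, 0, 0, 0, 0, 0, 0.01, 0, 0, 0, 0, 0, 0, 0.01, 0, 0, 0, 0, 0, 0, 0.01])

```text
time: 29.53
tcp_pos: [0.4299, 0.2655, 0.0864]
orientation: [[0.046, 0.999, 0.003], [0.999, -0.046, 0.001], [0.001, 0.003, -1.0]]
contact_force: [0.4, -0.2, 7.3]
grip_width: 0.0147
gripper_force: 58.7
```

```bash
python3 d.py s 2 0.085
```

```text
goal [0.4291 0.2642 0.085 ] d(goal axes) [-0.0014 -0.0007  0.0014] rot [ 0.17 -0.06  0.08] z 0.0864 t 29.6333
```

>>> step_hand(deltas=[0, 0, -0.01, 0, 0, 0, 0.01, 0, 0, -0.025, 0, 0, 0, 0.01, 0, 0, -0.03, 0, 0, 0, 0.01, 0, 0, -0.03, 0, 0, 0, 0.01, 0, 0, -0.022, 0, 0, 0, 0.01, 0, 0, 0, 0, 0, -4.7, 0.01, 0, 0, 0, 0, 0, -7, 0.01, 0, 0, 0, 0, 0, -7, 0.01, 0, 0, 0, 0, 0, -7, 0.01, 0, 0, 0, 0, 0, -7, 0.01, 0, 0, 0, 0, 0, -7, 0.01, 0, 0, 0, 0, 0, -6, 0.01, 0, 0, 0, 0, 0, -3, 0.01, 0, 0, 0, 0, 0, 0, 0.01, 0, 0, 0, 0, 0, 0, 0.01])

```text
time: 30.88
tcp_pos: [0.4286, 0.2651, 0.2025]
orientation: [[-0.719, 0.695, 0.0], [0.695, 0.719, 0.0], [-0.0, 0.0, -1.0]]
contact_force: [-0.1, 0.7, 0.9]
grip_width: 0.0146
gripper_force: 58.6
```

```bash
python3 d.py t 2 0.0865
```

```text
goal [ 0.4414 -0.0832  0.0865] d(goal axes) [-0.251  -0.2419  0.1158] rot [ 0.01  0.   -0.08] z 0.2023 t 30.9833
```

>>> step_hand(deltas=[-0.0195, -0.018, 0, 0, 0, 0, 0.01, -0.029, -0.028, 0, 0, 0, 0, 0.01, -0.029, -0.028, 0, 0, 0, 0, 0.01, -0.029, -0.028, 0, 0, 0, 0, 0.01, -0.029, -0.028, 0, 0, 0, 0, 0.01, -0.029, -0.028, 0, 0, 0, 0, 0.01, -0.029, -0.028, 0, 0, 0, 0, 0.01, -0.029, -0.028, 0, 0, 0, 0, 0.01, -0.029, -0.028, 0, 0, 0, 0, 0.01, 0, 0, 0, 0, 0, 0, 0.01, 0, 0, 0, 0, 0, 0, 0.01, 0, 0, 0, 0, 0, 0, 0.01])

```text
time: 31.98
tcp_pos: [0.4415, -0.0836, 0.2019]
orientation: [[-0.718, 0.696, -0.0], [0.696, 0.718, 0.001], [0.001, 0.0, -1.0]]
contact_force: [0.5, -0.4, -0.0]
grip_width: 0.0143
gripper_force: 58.6
```

```bash
python3 d.py t 2 0.0865
```

```text
goal [ 0.4414 -0.0832  0.0865] d(goal axes) [-0.0004 -0.0007  0.1155] rot [ 0.01 -0.04  0.06] z 0.202 t 32.0833
```

>>> step_hand(deltas=[0, 0, 0.02, 0, 0, 0, 0.01, 0, 0, 0.02, 0, 0, 0, 0.01, 0, 0, 0.015, 0, 0, 0, 0.01, 0, 0, 0, 0, 0, 0, 0.01, 0, 0, 0, 0, 0, 0, 0.01])

```text
time: 32.5
tcp_pos: [0.4413, -0.0821, 0.1467]
orientation: [[-0.721, 0.693, -0.002], [0.693, 0.721, 0.001], [0.002, -0.001, -1.0]]
contact_force: [0.8, -0.7, -0.3]
grip_width: 0.0147
gripper_force: 58.7
```

```bash
python3 d.py t 2 0.0865
```

```text
goal [ 0.4414 -0.0832  0.0865] d(goal axes) [ 0.0007 -0.0008  0.0615] rot [0.03 0.08 0.1 ] z 0.148 t 32.6
```

Release, then rise and move away towards the robot's left.

>>> step_hand(deltas=[0, 0, 0.015, 0, 0, 0, 0.01, 0, 0, 0.015, 0, 0, 0, 0.01, 0, 0, 0.012, 0, 0, 0, 0.01, 0, 0, 0.01, 0, 0, 0, 0.01, 0, 0, 0.0065, 0, 0, 0, 0.01, 0, 0, 0.0025, 0, 0, 0, 0.01, 0, 0, 0, 0, 0, 0, 0.01, 0, 0, 0, 0, 0, 0, 0.01])

```text
time: 33.27
tcp_pos: [0.4425, -0.0839, 0.0868]
orientation: [[-0.72, 0.694, 0.001], [0.694, 0.72, -0.001], [-0.002, 0.001, -1.0]]
contact_force: [-0.4, -0.2, -0.1]
grip_width: 0.0142
gripper_force: 58.7
```

```bash
python3 d.py t 2 0.0865
```

```text
goal [ 0.4414 -0.0832  0.0865] d(goal axes) [ 0.0011 -0.0002  0.0001] rot [0.02 0.07 0.01] z 0.0866 t 33.3667
```

>>> step_hand(deltas=[0, 0, 0, 0, 0, 0, 0.05, 0, 0, 0, 0, 0, 0, 0.05, 0, 0, 0, 0, 0, 0, 0.05, 0, 0, 0, 0, 0, 0, 0.05, 0, 0, -0.02, 0, 0, 0, 0.05, 0, 0, -0.03, 0, 0, 0, 0.05, 0, 0, -0.03, 0, 0, 0, 0.05, 0, 0, -0.03, 0, 0, 0, 0.05, 0, 0, -0.03, 0, 0, 0, 0.05, 0.036, 0, 0, 0, 0, 0, 0.05, 0.036, 0, 0, 0, 0, 0, 0.05, 0.036, 0, 0, 0, 0, 0, 0.05, 0.036, 0, 0, 0, 0, 0, 0.05, 0, 0, 0, 0, 0, 0, 0.05, 0, 0, 0, 0, 0, 0, 0.05, 0, 0, 0, 0, 0, 0, 0.05])

```text
time: 34.7
tcp_pos: [0.3388, 0.016, 0.2265]
orientation: [[-0.72, 0.694, 0.002], [0.694, 0.72, -0.001], [-0.002, 0.001, -1.0]]
contact_force: [-0.6, -0.9, 0.4]
grip_width: 0.0502
gripper_force: 0.0
```

Run:
```python
from fit import *
from d import *
for c in(T,S): print(proj(c,world(TGT,[[-.013,y,.104] for y in Y])).round(1).tolist())
im=np.hstack([cv2.resize(c["img"][y:y+h,x:x+h],(390,390),interpolation=cv2.INTER_CUBIC) for c,x,y,h in((T,345,150,100),(S,240,80,240))])
cv2.imwrite("pics/g7.png",im)
```

```text
[[390.0, 212.4], [399.1, 202.4], [408.1, 192.5], [417.0, 182.8]]
[[364.0, 130.1], [358.0, 124.2], [352.3, 118.6], [346.7, 113.1]]
```

View pics/g7.png

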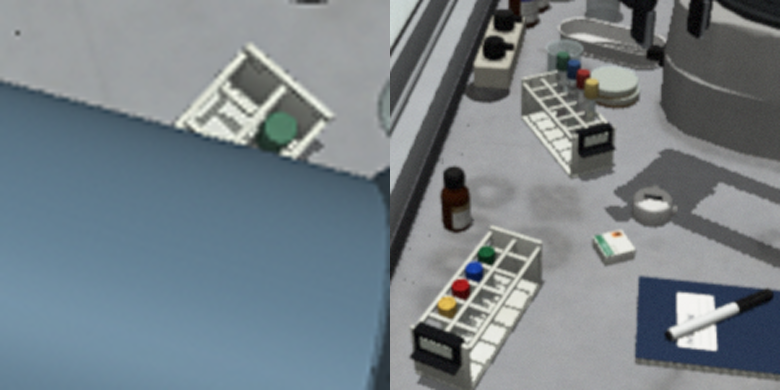

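The side view shows all four tubes upright in one row, in the order green, blue, red, yellow towards the clip. The yellow cap at (592,82) and the red at (582,72) are where I predicted. The vials stand untouched at (447–487, 255–305), and the gripper is clear of everything.

```bash
python3 -c "
from cell import *
print(finish_job())"
```

```text
the job is handed in; nothing more can be done
None
```

The job is handed in, verdict not shown: all four tall tubes (yellow, red, blue, green) stand in target-rack holes 2–5 from the clip in one row, and in the last pictures they looked upright with all four vials in place.

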